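# Fetch the spatula from under the dish rack and dip it in the rinse pot

## Robot

A 6-joint arm with a two-finger parallel gripper is mounted at the origin on the work surface. World frame = base frame: x ahead of the robot, y to its left, z up, the work surface at z = 0. Lengths are in m, angles in rad, forces in N, time in s.
With the tool pointing down it reaches from about 0.35 to 0.975 m from the base axis. Payload 7.1 kg.
Tool frame: the origin (TCP) lies midway between the tips of the shut fingers; the grasp point (between the pads) lies 19 mm behind it; z points along the fingers, y is the line along which they close (so a half turn about z gives the same grasp; the last joint's range is limited). The gripper opens to 88 mm and grips with 3 to 60 N. Pads are 20 mm wide; open, the fingers measure 115 mm over their backs; the gripper's body (75 mm by 178 mm) begins 61 mm behind the grasp point.
Start: joints at [1.11, 0.423, 1.63, -0, 1.089, -0.019], TCP at [0.267, 0.565, 0.223] pointing down, gripper open.
Joint ranges: [-3, 3], [-0.9, 2.11], [0.09, 2.58], [-1.31, 4.45], [0.11, 2.69], [-2.54, 2.54]. Speed limits (rad/s): [2.39, 2.39, 3.01, 3.14, 3.14, 3.14].

## Interface

Orientations are given as a unit quaternion [w, x, y, z].
In Python, from station import move_pose, movel, movej, command_gripper, wait, inverse_kinematics, read_camera, camera_info, MotionError, job_done, get_time, get_joint_pos, get_qvel, get_effort, get_tcp_pos, get_ee_rot, get_ft_force, get_ft_torque, get_grip_width, get_finger_force gives the robot as it stands. Calls block until the motion is done:
- move_pose(position, orientation): joint-space move of the TCP to a pose.
- movel(position, frame=None, v=0.15, until_force=None): straight line of the TCP; frame=None keeps the orientation; v is the mean speed in m/s. With until_force (N) it stops when the force on the tool has changed by that much, and returns True; else False.
- movej(angles): joint-space move.
- command_gripper(opening): opening from 0.0 (shut) to 1.0 (fully open); the grip force is fixed at half the most; returns when the fingers have stopped.
- wait(seconds).
- inverse_kinematics(position, orientation): joint angles nearest the present ones, or None.
- read_camera(name): name is "scene" or "top"; returns the picture (400x640x3 uint8, red, green, blue); there is no depth.
- camera_info(name): a dict with "intrinsics" (3x3 intrinsics, pixels), "T" (4x4, takes a point from camera to world coordinates). Camera axes: x right, y up, looking along -z (the intrinsics and any distortion apply to the point x, -y, -z); pixel columns grow to the right and rows downward; lengths in m; the calibration is good to about 2 mm. A picture is of the moment at which its call begins. camera_info takes no time and is no camera call.
A pose or a line that the arm cannot do raises MotionError and nothing moves.
- job_done(): hands the job in; it is judged then, once.
Readings, each from a call of its own:
- get_time(): time.
- get_joint_pos(): joint angles.
- get_qvel(): joint speeds.
- get_effort(): joint torques, N m.
- get_tcp_pos(): TCP position.
- get_ee_rot(): TCP orientation.
- get_ft_force(): force on the tool from outside, world axes, zero at the start.
- get_ft_torque(): the same for the moment, N m.
- get_grip_width(): opening from 0.0 (shut) to 1.0 (fully open).
- get_finger_force(): force on a finger pad.
Only numpy, scipy, OpenCV 4.12 (cv2) and the standard library are available. Lean on these libraries where they do the work, as an engineer would, in place of code of your own. Each camera call takes 0.05 s, during which the arm holds its last target. There are 200 camera calls.

## Task

The spatula has slid handle-first under the dish rack: draw it out by its blade, lay it flat and let go of it well clear of the rack, then take it again by its handle and dip the tip of the blade into the squat pot that has no handle, nearly to the bottom. Finally lay the spatula flat, face up and all of it on the dark ribbed draining mat, and let go: set it down rather than drop it, and do not shove or tip the pot or anything else on the counter.

Things in the scene. Friction and masses are not known exactly. Their poses are not given: they have to be found in the camera images.
- spatula: silicone spatula, 250 mm long, about 110 g, starting flat on the counter with its handle hidden under the rack's tray and 85 to 120 mm of neck and blade sticking out on the rack's -y side. x runs along it from handle to blade, z up from its upper flat side. Origin: at the underside, under the front end of the handle. Steel neck rod 10 mm thick, x 0 to 30 mm, axis at z 7. Balances at x about -5
- spatula_handle: the spatula's handle, rigid part of it with the same origin and axes: x -130 to 0 mm, 18 mm wide, 16 mm thick (z 0 to 16)
- spatula_blade: the spatula's blade, rigid part of it with the same origin and axes: x 30 to 120 mm, 46 mm wide, 10 mm thick (z 0 to 10)
- spatula_tip (a point): middle of the blade's far end, at x 120, z 5 mm in the spatula's frame
- spatula_butt (a point): middle of the handle's free end, at x -130, z 8 mm in the spatula's frame
- rack: fixed steel dish rack with four plates standing in its slots; tray 320 mm (x) by 280 mm (y), underside 45 mm and rim 66 mm above the counter, plates up to 190 mm high within 65 mm of its middle in y. Four feet of 18 mm diameter at x +-145, y +-125. Origin: on the counter under its middle; z up
- pot: squat white ceramic rinse pot, open on top, no handle, loose, 0.4 kg: outside diameter 110 mm at the rim, 106 at the foot, 55 mm high, wall 5 mm, floor 6 mm thick, empty. Origin: centre of its underside; z up. It may have changed places with the mug
- mat: dark flat draining mat with ribs, fixed, 290 mm (its x) by 140 mm (its y), 6 mm thick. Origin: centre of its underside; z up
- mug: bystander: white ceramic mug with a handle at its +y, 80 mm across, 95 mm high; origin under its centre
- glass_bowl: bystander: glass bowl upside down, 170 mm across, 75 mm high; origin on the counter under its centre
- colander: bystander: steel colander, 210 mm across (256 over its two handles), 85 mm high; origin under its centre
- soap_bottle: bystander: bottle, 60 mm across, 170 mm high; origin under its centre
- sponge: bystander: sponge block 90 x 60 x 30 mm; origin under its centre
Mind the look-alikes: they are no part of the job. What is shaped like the pot but blue or yellow is not meant.

How it is judged:
On the way, in this order (a step that is already met when the one before it is completed fails the run):
1. the fingers hold the spatula by its blade or neck while the handle is still under the rack (contact force between the fingers and spatula above 1 N and contact force between the fingers and spatula_handle below 0.1 N and x of spatula_butt in the frame of rack between -0.16 and 0.16 m and y of spatula_butt in the frame of rack between -0.14 and 0.14 m), for 0.1 s.
2. the spatula lies flat and still on the counter or mat, let go, with the handle's end clear of the rack (height (world z) of each of spatula_tip, spatula_butt below 0.028 m and angle between spatula's own z axis and vertical below 0.25 rad and contact force between the fingers and spatula below 0.1 N and linear speed of spatula below 0.03 m/s and angular speed of spatula below 0.3 rad/s and not (x of spatula_butt in the frame of rack between -0.165 and 0.165 m and y of spatula_butt in the frame of rack between -0.145 and 0.145 m)), for 0.2 s.
3. held by the handle (fingers not on the blade), the blade's tip is inside the upright pot, lower than 30 mm above the pot's underside (contact force between the fingers and spatula_handle above 1 N and contact force between the fingers and spatula_blade below 0.1 N and horizontal distance between spatula_tip and pot below 0.048 m and z of spatula_tip in the frame of pot between 0 and 0.03 m and angle between pot's own z axis and vertical below 0.2 rad), for 0.2 s.
At the end, for the whole second after the job is handed in: spatula released, flat (0.25 rad), face up and at rest on the draining mat, its tip and handle end both within the mat's outline (5 mm over is allowed); pot upright and within 40 mm of its start; mug, bowl, colander, bottle and sponge within 40 mm of theirs (height (world z) of each of spatula_tip, spatula_butt below 0.028 m and angle between spatula's own z axis and vertical below 0.25 rad and contact force between the fingers and spatula below 0.1 N and linear speed of spatula below 0.03 m/s and angular speed of spatula below 0.3 rad/s and x of spatula_tip in the frame of mat between -0.15 and 0.15 m and y of spatula_tip in the frame of mat between -0.075 and 0.075 m and x of spatula_butt in the frame of mat between -0.15 and 0.15 m and y of spatula_butt in the frame of mat between -0.075 and 0.075 m and angle between pot's own z axis and vertical below 0.1 rad and distance of each of pot, mug, glass_bowl, colander, soap_bottle, sponge from where it was at the start of the episode below 0.04 m); the robot touches nothing.
It fails at once if the pot is shoved more than 40 mm or tipped by more than 0.35 rad (distance of pot from where it was at the start of the episode above 0.04 m or angle between pot's own z axis and vertical above 0.35 rad).
It fails at once if a bystander is moved more than 40 mm (distance of any of mug, glass_bowl, colander, soap_bottle, sponge from where it was at the start of the episode above 0.04 m).
It fails at once if the spatula is dropped: it falls free of the fingers at more than 0.7 m/s (a fall of about 25 mm) (contact force between the fingers and spatula below 0.05 N and linear speed of spatula above 0.7 m/s).
It also fails if it takes over 61 s, if anything falls off the work surface, if the arm or the gripper's body presses on something with over 40 N, if the wrist force passes 120 N, or if a joint passes its speed limit or range.

## Working session

There is one attempt and no reset: what is moved stays moved. The work goes in short steps, each a Python script; the robot and the scene stay as the last script left them, time stands still between calls to the robot, and variables do not carry over. Pictures are saved under pics/ and viewed, at most 10 in all, crops included, and the job is handed in when it is done.

```bash
ls; mkdir -p pics
python3 - <<'E'
from station import *
import cv2
for n in ("top","scene"):
    im=read_camera(n); cv2.imwrite(f"pics/{n}0.png",im[:,:,::-1])
    c=camera_info(n); print(n,c)
print(get_time(),get_ee_rot())
E
```

```text
pics
top {'intrinsics': array([[427.9861015 ,   0.        , 324.39915806],
       [  0.        , 427.9861015 , 199.66009167],
       [  0.        ,   0.        ,   1.        ]]), 'T': array([[ 0.01567785,  0.99852312, -0.0520171 ,  0.46745288],
       [-0.99987053,  0.01584509,  0.00280413,  0.03306996],
       [ 0.0036242 ,  0.0519664 ,  0.99864226,  1.36974595],
       [ 0.        ,  0.        ,  0.        ,  1.        ]])}
scene {'intrinsics': array([[493.48972776,   0.        , 318.20433894],
       [  0.        , 493.48972776, 198.24137251],
       [  0.        ,   0.        ,   1.        ]]), 'T': array([[ 0.68728541, -0.4732329 ,  0.5510802 ,  1.26128327],
       [ 0.7263772 ,  0.45178776, -0.51794207, -0.63873223],
       [-0.00386406,  0.75626612,  0.65425272,  0.89233562],
       [ 0.        ,  0.        ,  0.        ,  1.        ]])}
0.1 [-1.53865636e-04  2.19090320e-01  9.75704342e-01 -6.66558094e-04]
```

View pics/top0.png

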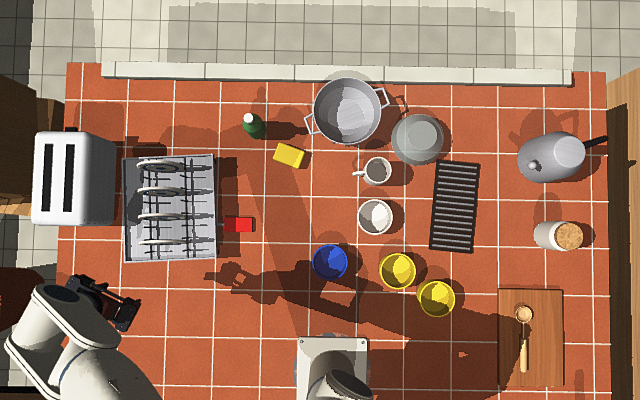

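View pics/scene0.png

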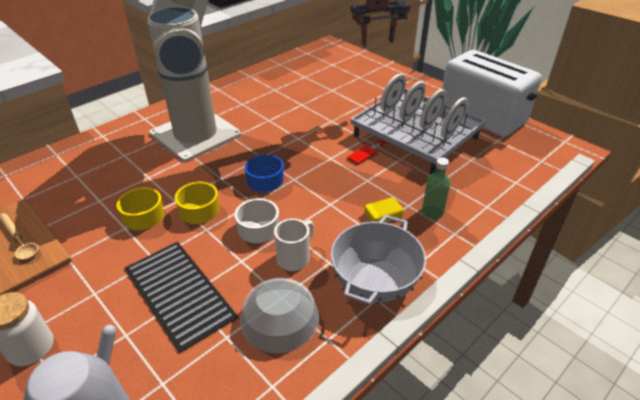

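The top view shows the red blade at (238,224), sticking out of the rack on its right (-y) side. Things that could be taken for the pot are the white pot (375,216), the mug with a handle (377,171), the blue pot (330,261) and the yellow pots (397,271) and (436,298). I choose (375,216). The mat is at (455,206).

```bash
cat > h.py <<'E'
import numpy as np, cv2
from station import *
def unproj(n,px,z):
    c=camera_info(n);K=c["intrinsics"];T=c["T"]
    px=np.atleast_2d(np.float64(px))
    d=np.c_[(px[:,0]-K[0,2])/K[0,0],-(px[:,1]-K[1,2])/K[1,1],-np.ones(len(px))]@T[:3,:3].T
    o=T[:3,3]; return o+d*((z-o[2])/d[:,2])[:,None]
def proj(n,P):
    c=camera_info(n);K=c["intrinsics"];T=c["T"]
    p=(np.atleast_2d(P)-T[:3,3])@T[:3,:3]
    return np.c_[K[0,0]*p[:,0]/-p[:,2]+K[0,2],K[1,1]*-p[:,1]/-p[:,2]+K[1,2]]
def redmask(im):
    r,g,b=[im[:,:,i].astype(int) for i in range(3)]
    return ((r>130)&(g<0.2*r)&(b<0.2*r)).astype(np.uint8)
def big(m):
    n,l,s,_=cv2.connectedComponentsWithStats(m); k=1+np.argmax(s[1:,4]); return l==k
E
python3 - <<'E'
from h import *
im=cv2.imread("pics/top0.png")[:,:,::-1]; sc=cv2.imread("pics/scene0.png")[:,:,::-1]
for n,i in(("top",im),("scene",sc)):
    m=big(redmask(i)); ys,xs=np.nonzero(m); print(n,len(xs),xs.min(),xs.max(),ys.min(),ys.max())
    P=unproj(n,np.c_[xs,ys],0.010)[:,:2].astype(np.float32)
    r=cv2.minAreaRect(P); print(r, cv2.boxPoints(r).round(3).tolist())
# pot : bright low-saturation around 375,216
hsv=cv2.cvtColor(np.ascontiguousarray(im),cv2.COLOR_RGB2HSV)
w=((hsv[:,:,1]<70)&(hsv[:,:,2]>90)).astype(np.uint8)
for nm,(x0,x1,y0,y1) in dict(pot=(350,400,192,242),mug=(350,400,150,192)).items():
    s=np.zeros_like(w); s[y0:y1,x0:x1]=w[y0:y1,x0:x1]; ys,xs=np.nonzero(big(s))
    P=unproj("top",np.c_[xs,ys],.055)[:,:2].astype(np.float32); print(nm,cv2.minEnclosingCircle(P),P.min(0),P.max(0))
d=(hsv[:,:,2]<75).astype(np.uint8); s=np.zeros_like(d); s[150:262,422:490]=cv2.morphologyEx(d,cv2.MORPH_CLOSE,np.ones((5,5)))[150:262,422:490]
ys,xs=np.nonzero(big(s)); r=cv2.minAreaRect(unproj("top",np.c_[xs,ys],.006)[:,:2].astype(np.float32)); print("mat",r,cv2.boxPoints(r).round(3).tolist())
a=cv2.resize(im[140:270,115:265],None,fx=2.6,fy=2.6,interpolation=2); b=cv2.resize(im[140:270,345:495],None,fx=2.6,fy=2.6,interpolation=2)
cv2.imwrite("pics/crop1.png",np.hstack([a,b])[:,:,::-1])
E
```

```text
top 15 240 251 230 231
((0.43651145696640015, 0.2775942385196686), (0.003159963060170412, 0.03484891355037689), 0.8943394422531128) [[0.4350000023841858, 0.29499998688697815], [0.4350000023841858, 0.25999999046325684], [0.43799999356269836, 0.25999999046325684], [0.43799999356269836, 0.29499998688697815]]
scene 207 349 374 146 162
((0.45998847484588623, 0.2973328232765198), (0.08593515306711197, 0.044470302760601044), 89.76264953613281) [[0.43799999356269836, 0.2540000081062317], [0.4819999933242798, 0.2540000081062317], [0.4819999933242798, 0.3400000035762787], [0.43799999356269836, 0.3400000035762787]]
pot ((0.48902639746665955, -0.12447723001241684), 0.09407351911067963) [ 0.41079807 -0.20018637] [ 0.5611981 -0.0492775]
mug ((0.6408542990684509, -0.1241624727845192), 0.09180817008018494) [ 0.5642852  -0.19936647] [ 0.6935757  -0.04744578]
mat ((0.5260169506072998, -0.38480931520462036), (0.14039477705955505, 0.28988561034202576), 85.08377838134766) [[0.37599998712539673, -0.44200000166893005], [0.6639999747276306, -0.46700000762939453], [0.6759999990463257, -0.3269999921321869], [0.3880000114440918, -0.3019999861717224]]
```

View pics/crop1.png

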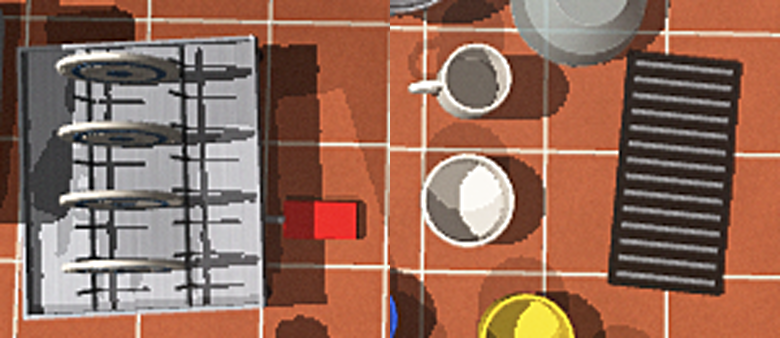

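The crop shows a handleless white pot at pixel (375,217), next to the mug with its handle. The blade is red, pixels (224–255, 217–231), with the neck going under the tray edge at about column 217. The mat rectangle comes out at 140×290 mm, which matches. I'll refine the blade and pot, and check reach for the plan.

```bash
cat >> h.py <<'E'
from scipy.spatial.transform import Rotation as R
def quat(h,pitch=0.0):
    """tool orientation gripping a spatula with heading h (rad, of its x axis), blade pitched down; tool y across spatula"""
    x=np.array([np.cos(h)*np.cos(pitch),np.sin(h)*np.cos(pitch),-np.sin(pitch)])
    s=np.array([-np.sin(h),np.cos(h),0]); up=np.cross(x,s)
    best=None
    out=[]
    for k in (1,-1):
        M=np.c_[np.cross(k*s,-up),k*s,-up]; q=R.from_matrix(M).as_quat(); out.append([q[3],q[0],q[1],q[2]])
    return out,x,up
def blade(n,im=None,zt=0.010):
    im=read_camera(n) if im is None else im
    r,g,b=[im[:,:,i].astype(int) for i in range(3)]
    m=big(((r>110)&(g<0.3*r)&(b<0.3*r)).astype(np.uint8)); ys,xs=np.nonzero(m)
    P=unproj(n,np.c_[xs,ys],zt)[:,:2].astype(np.float32); return cv2.minAreaRect(P),P
E
python3 - <<'E'
from h import *
im=cv2.imread("pics/top0.png")[:,:,::-1].copy(); sc=cv2.imread("pics/scene0.png")[:,:,::-1].copy()
print(im[220,240],im[228,240],im[231,240],im[235,262])
for n,i in(("top",im),("scene",sc)):
    r,P=blade(n,i); print(n,len(P),r)
hsv=cv2.cvtColor(im,cv2.COLOR_RGB2HSV)
g=cv2.cvtColor(im,cv2.COLOR_RGB2GRAY)
w=((hsv[:,:,1]<60)&(hsv[:,:,2]>60)).astype(np.uint8)
s=np.zeros_like(w); s[192:242,350:402]=w[192:242,350:402]; s=cv2.morphologyEx(s,cv2.MORPH_OPEN,np.ones((4,4)))
ys,xs=np.nonzero(big(s)); P=unproj("top",np.c_[xs,ys],.055)[:,:2].astype(np.float32); c=cv2.minEnclosingCircle(P);print("pot",c)
print("pot reproj in scene",proj("scene",[*c[0],.055]))
print("rack corners",unproj("top",[[115+a/2.6,140+b/2.6] for a,b in((22,45),(255,37),(265,303),(28,317))],.066).round(3)[:,:2].tolist())
for nm,px in dict(blue=(330,261),yel=(397,271),yel2=(436,298),bowl=(417,139),sponge=(290,154),mug=(377,171)).items(): print(nm,unproj("top",px,.055).round(3))
for h,p,pos in ((-np.pi/2,0,(.46,.29,.003)),(-np.pi/2,0,(.46,.15,.003)),*[(hh,pp,(.47,-.02,.15)) for hh in(-1.57,-1,-.5,0) for pp in(.7,.9,1.05)],(-.087,0,(.47,-.38,.01))):
    print(h,p,[None if (j:=inverse_kinematics(pos,q)) is None else np.round(j,2).tolist() for q in quat(h,p)[0]])
E
```

```text
[233  50  45] [235  53  46] [206  39  35] [211 150 117]
top 387 ((0.4566827118396759, 0.30346307158470154), (0.044304680079221725, 0.08595089614391327), 0.8939321041107178)
scene 263 ((0.4588519334793091, 0.29773858189582825), (0.08963087201118469, 0.049516744911670685), 89.7352066040039)
pot ((0.4827277958393097, -0.12648330628871918), 0.05657067894935608)
pot reproj in scene [[254.73257735 211.50344089]]
rack corners [[0.655, 0.646], [0.669, 0.373], [0.358, 0.352], [0.337, 0.627]]
blue [[0.349 0.009 0.055]]
yel [[ 0.321 -0.196  0.055]]
yel2 [[ 0.242 -0.315  0.055]]
bowl [[ 0.729 -0.255  0.055]]
sponge [[0.676 0.138 0.055]]
mug [[ 0.627 -0.132  0.055]]
-1.5707963267948966 0 [[0.54, 0.65, 1.91, -0.0, 0.58, 0.54], None]
-1.5707963267948966 0 [[0.29, 0.6, 2.04, -0.0, 0.5, 0.29], None]
-1.57 0.7 [[-0.46, 0.49, 1.95, 0.68, 1.16, -0.89], [-0.46, 0.49, 1.95, 0.68, 1.16, 2.25]]
-1.57 0.9 [[-0.53, 0.59, 1.92, 0.78, 1.3, -1.01], [-0.53, 0.59, 1.92, 0.78, 1.3, 2.13]]
-1.57 1.05 [[-0.57, 0.67, 1.89, 0.83, 1.41, -1.09], [-0.57, 0.67, 1.89, 0.83, 1.41, 2.05]]
-1 0.7 [[-0.33, 0.59, 1.75, 0.42, 1.4, -1.1], [-0.33, 0.59, 1.75, 0.42, 1.4, 2.04]]
-1 0.9 [[-0.38, 0.69, 1.68, 0.48, 1.57, -1.15], [-0.38, 0.69, 1.68, 0.48, 1.57, 1.99]]
-1 1.05 [[-0.4, 0.77, 1.63, 0.52, 1.68, -1.18], [-0.4, 0.77, 1.63, 0.52, 1.68, 1.96]]
-0.5 0.7 [[-0.2, 0.65, 1.64, 0.19, 1.54, -1.34], [-0.2, 0.65, 1.64, 0.19, 1.54, 1.8]]
-0.5 0.9 [[-0.21, 0.75, 1.54, 0.23, 1.72, -1.36], [-0.21, 0.75, 1.54, 0.23, 1.72, 1.79]]
-0.5 1.05 [[-0.22, 0.84, 1.48, 0.25, 1.85, -1.36], [-0.22, 0.84, 1.48, 0.25, 1.85, 1.78]]
0 0.7 [[-0.05, 0.66, 1.6, -0.03, 1.58, -1.61], [-0.05, 0.66, 1.6, -0.03, 1.58, 1.53]]
0 0.9 [[-0.04, 0.77, 1.5, -0.04, 1.77, -1.61], [-0.04, 0.77, 1.5, -0.04, 1.77, 1.54]]
0 1.05 [[-0.04, 0.86, 1.43, -0.04, 1.9, -1.61], [-0.04, 0.86, 1.43, -0.04, 1.9, 1.54]]
-0.087 0 [[-0.7, 0.69, 1.77, -0.0, 0.68, -2.18], [-0.7, 0.69, 1.77, -0.0, 0.68, 0.96]]
```

Run:
```python
from h import *
q=quat(-np.pi/2)[0][0]
move_pose((.36,.27,.25),q); command_gripper(1.0)
move_pose((.458,.288,.12),q)
print(movel((.458,.288,.004),v=.12,until_force=8), get_tcp_pos(),get_ft_force())
command_gripper(0.0); print("w",get_grip_width()*88,get_finger_force(),get_time())
wait(.2)
movel((.458,.068,.004),v=.12)
print("w",get_grip_width()*88,get_finger_force(),get_ft_force())
command_gripper(0.9); movel((.458,.068,.15),v=.2); move_pose((.40,.25,.3),q)
im=read_camera("top"); cv2.imwrite("pics/top1.png",cv2.resize(im[130:290,110:420],None,fx=2.5,fy=2.5)[:,:,::-1])
print(get_time()); r,P=blade("top",im); print(r)
sc=read_camera("scene"); r,P=blade("scene",sc); print(r); cv2.imwrite("pics/scene1.png",sc[:,:,::-1])
```

```text
False [0.45847223 0.28829954 0.00470567] [ 0.07775546  0.07988025 -0.47881901]
w 45.53545628079026 29.99110221862793 4.0417
w 45.56938145258859 29.985279142856598 [ 0.14561026 -1.65717849  2.75059921]
8.8167
((0.4569389820098877, 0.08477017283439636), (0.044324688613414764, 0.08569148927927017), 0.9002254605293274)
((0.4616585671901703, 0.08092048019170761), (0.047327034175395966, 0.09100069105625153), 0.10904102027416229)
```

View pics/scene1.png

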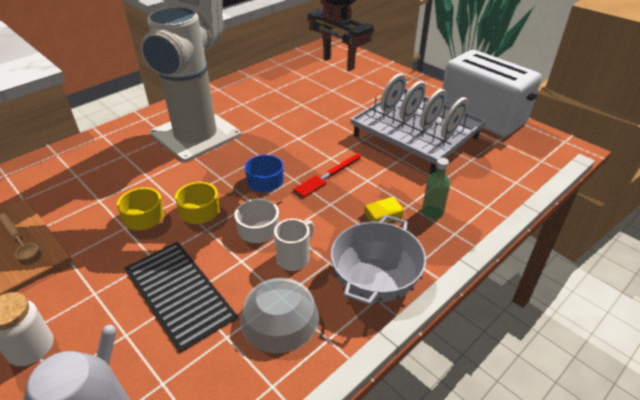

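The scene view shows the spatula lying flat and free, with its blade at (310,185) and handle end at (360,157), clear of the rack. Next I take the handle and hover over the pot.

```bash
cat >> h.py <<'E'
GX=-.045; GZ=.003   # TCP in spatula frame (x, z) when holding the handle
def tcp_for_tip(tip,h,p):
    q,x,up=quat(h,p); return np.array(tip)-x*(.120-GX)-up*(.005-GZ), q[0]
E
python3 - <<'E'
from h import *
print("butt check",unproj("scene",(359,156),.016).round(3))
q=quat(-np.pi/2)[0][0]
move_pose((.458,.202,.10),q)
print(movel((.458,.202,.003),v=.12,until_force=8),get_tcp_pos())
command_gripper(0.0); print("w",get_grip_width()*88,get_finger_force())
movel((.458,.202,.20),v=.15)
h,p=-np.pi/2,.95
t,qd=tcp_for_tip((.4827,-.1265,.115),h,p)
t0,_=tcp_for_tip((.4827,-.10,.15),h,p)
move_pose(t0,qd); print(get_tcp_pos(),t0); movel(t,qd,v=.12)
print("w",get_grip_width()*88,get_time())
a=read_camera("top"); b=read_camera("scene")
cv2.imwrite("pics/hov.png",np.hstack([cv2.resize(a[130:290,280:440],(400,400)),cv2.resize(b[110:270,190:350],(400,400))])[:,:,::-1])
print("expect tip px",proj("top",(.4827,-.1265,.115)),proj("scene",(.4827,-.1265,.115)))
E
```

```text
butt check [[0.467 0.277 0.016]]
False [0.45850089 0.20230627 0.00363945]
w 17.69932214279458 29.999014735221863
[ 0.48237648 -0.0019344   0.28245355] [ 0.4827     -0.00239546  0.28305019]
w 17.71112898044066 14.75
expect tip px [[377.37041725 217.57700679]] [[252.55375742 193.31900664]]
```

View pics/hov.png

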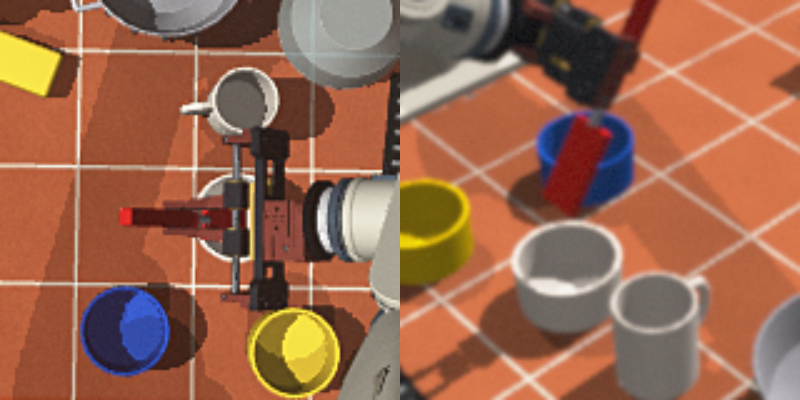

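In the scene view the blade tip is at about (255,193), within 3 px of where it should be, and it hangs over the white pot. I'll descend.

Run:
```python
from h import *
h,p=-np.pi/2,.95
t,qd=tcp_for_tip((.4827,-.1265,.018),h,p)
print(movel(t,v=.08,until_force=5),get_tcp_pos()-t,get_ft_force()); wait(.5)
b=read_camera("scene")
cv2.imwrite("pics/dip.png",cv2.resize(b[110:310,150:350],(600,600))[:,:,::-1])
print("expect",proj("scene",(.4827,-.1265,.018)),get_grip_width()*88,get_time())
```

```text
False [ 0.00026738 -0.00012358  0.00041616] [ 0.13998684 -0.1934884  -1.49856853]
expect [[255.98971832 222.15158053]] 18.135286038521087 16.7667
```

View pics/dip.png

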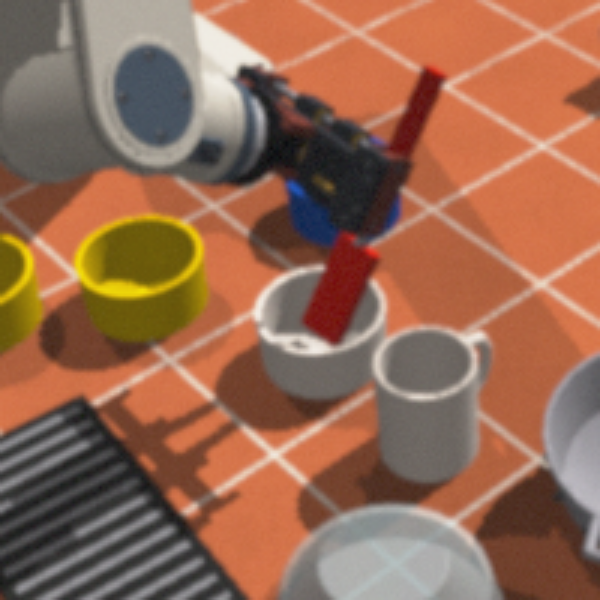

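The dip shows the tip inside the white pot at about (258,223), where (256,222) was expected, so it is about 18 mm above the pot's underside. Now I withdraw, level the spatula, turn it and hover over the mat.

Run:
```python
from h import *
h,p=-np.pi/2,.95
t,qd=tcp_for_tip((.4827,-.1265,.13),h,p); movel(t,v=.12)
move_pose((.47,-.06,.27),quat(-np.pi/2)[0][0])
hm=-.0866; q,x,_=quat(hm); c=np.array([.526,-.3848,0])-.040*x
move_pose(c+[0,0,.2],q[0]); print(np.round(get_joint_pos(),2))
movel(c+[0,0,.04],v=.12); wait(.3)
a=read_camera("top"); b=read_camera("scene")
zt=.037
print("tip expect",proj("top",c+.165*x+[0,0,.042]),proj("scene",c+.165*x+[0,0,.042]),get_grip_width()*88,get_time())
for n,i in(("top",a),("scene",b)):
    r,P=blade(n,i,.047); print(n,r)
print("blade exp",c+.12*x)
cv2.imwrite("pics/mat.png",np.hstack([cv2.resize(a[140:270,400:530],(400,400)),cv2.resize(b[200:360,80:240],(400,400))])[:,:,::-1])
```

```text
[-0.68  0.44  1.66  0.    1.04 -2.17]
tip expect [[461.01859962 165.39426083]] [[202.01505242 316.53070577]] 17.41452531362306 22.25
top ((0.6016860604286194, -0.39181485772132874), (0.04673244059085846, 0.08759841322898865), 84.95034790039062)
scene ((0.6047372817993164, -0.39298203587532043), (0.04663652181625366, 0.09196066111326218), 85.1220474243164)
blade exp [ 0.60570021 -0.39171934  0.        ]
```

View pics/mat.png

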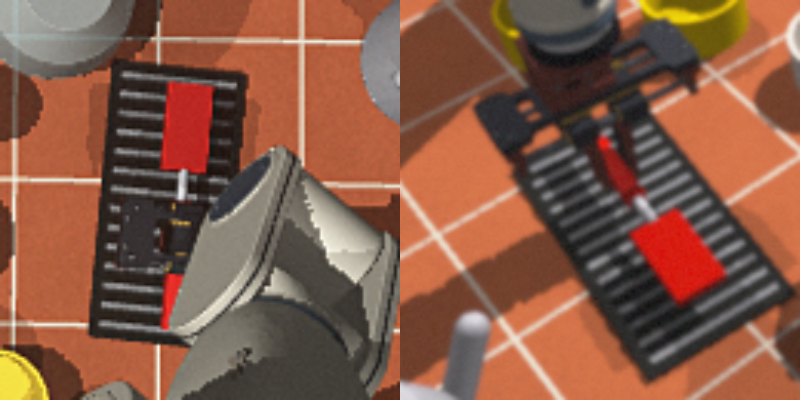

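The blade is within 4 mm and 0.1° of the plan, inside the mat's outline. I'll set it down.

Run:
```python
from h import *
c=get_tcp_pos()
print(movel((c[0],c[1],.0095),v=.04,until_force=3),get_tcp_pos(),get_ft_force())
command_gripper(0.6); wait(.2); movel((c[0],c[1],.2),v=.15)
move_pose((.40,.25,.3),quat(-np.pi/2)[0][0])
a=read_camera("top"); b=read_camera("scene")
for n,i in(("top",a),("scene",b)): print(n,blade(n,i,.016)[0])
cv2.imwrite("pics/end.png",np.hstack([cv2.resize(a[140:270,345:495],(400,347)),cv2.resize(b[160:360,80:310],(400,347))])[:,:,::-1]); print(get_time())
```

```text
True [ 0.48571837 -0.38098573  0.0089798 ] [-0.72334074 -0.09713502  4.65614979]
top ((0.6012139916419983, -0.39162418246269226), (0.046843722462654114, 0.0889468863606453), 84.85215759277344)
scene ((0.603103518486023, -0.3928499221801758), (0.04745713248848915, 0.09420742094516754), 84.84440612792969)
27.75
```

View pics/end.png

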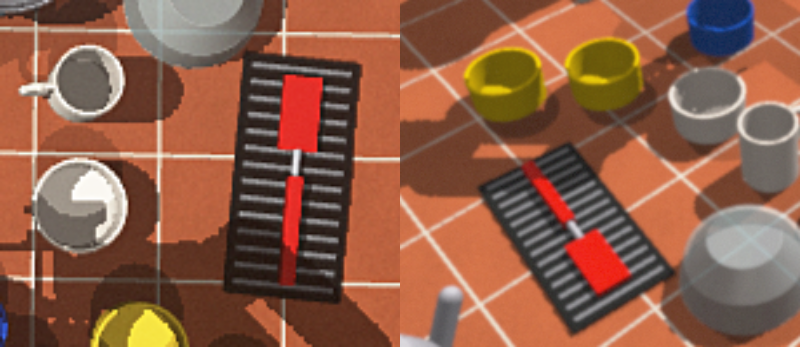

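The spatula lies flat and wholly on the mat, the pot is where it was, and the arm is clear.

```bash
python3 -c "
from station import *
print(job_done())"
```

```text
the job is handed in; nothing more can be done
None
```

I handed the job in at about 28 s: the spatula was drawn out by its blade, laid flat clear of the rack, regripped by its handle, dipped into the white pot to about 18 mm above its underside, and set down flat and face up on the mat, with the pot and mug where they started in the last picture; no verdict was returned.

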